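Lock the pressure screw of a glue press

ROBOT

A 6-joint arm with a two-finger parallel gripper is mounted at the origin on the work surface. World frame = base frame: x ahead of the robot, y to its left, z up, the work surface at z = 0. Lengths are in m, angles in rad, forces in N, time in s.
With the tool pointing down it reaches from about 0.25 to 0.775 m from the base axis. Payload 4 kg.
Tool frame: the origin (TCP) lies on the centre line of the jaws, within the pads' length; the fingertips stand 25 mm ahead of it and the grasp point (between the pads) lies 6 mm ahead of it; z points along the fingers, y is the line along which they close (so a half turn about z gives the same grasp; the last joint's range is limited). The gripper opens to 94 mm and grips with 3 to 60 N. Pads are 16 mm wide; open, the fingers measure 119 mm over their backs; the gripper's body (75 mm by 177 mm) begins 78 mm behind the grasp point.
Start: joints at [1.077, 0.087, 1.371, -0, 1.684, -0.103], TCP at [0.21, 0.509, 0.231] pointing down, gripper open.
Joint ranges: [-3.1, 3.1], [-0.76, 2.03], [0.27, 2.55], [-1.08, 4.22], [0.17, 2.65], [-2.57, 2.57]. Speed limits (rad/s): [2.79, 2.79, 3.14, 3.14, 3.14, 3.14].

INTERFACE

Orientations are given as [roll, pitch, yaw] about the fixed x, y, z axes, in that order (R = Rz(yaw) Ry(pitch) Rx(roll)).
In Python, from bench import robot, imaging gives the robot as it stands. The module is installed in compiled form; this text tells all that it offers.
- The arm moves only by the tool drive_tool, never from a script. Its argument "series" is a list of rows, each a list of 3 entries, a list of its own where there are three numbers: the finger opening in m, from 0 to 0.094, then the shift along the tool's x, y, z in m, then the turn, a rotation vector about the tool's x, y, z in rad. A call has 1 to 5 rows; each row is the pose to reach, as a shift and turn from the pose commanded when the call began, along the tool's axes at that moment; what a row does not reach only later rows make up. A row lasts 1/8 s, in which the tool goes at most 62.5 mm and 10.7 degrees, less where a joint would pass 70% of its speed; a pose out of reach is approached as far as the arm can. A call with a gripper value outside its range is refused whole. The fingers move at their own pace and stop on an object; the grip force is fixed at half the most. Time passes only in rows, so rows that repeat a pose let the fingers close. It gives the time, the measured TCP pose, the force, the opening and the grip force at its end, in the units of the state.
- robot.get_obs(): the state, without advancing time (a new reading comes with each control period).
- imaging.snapshot(name): name is "side" or "top"; returns the picture (400x640x3 uint8, red, green, blue); there is no depth.
- imaging.get_calibration(name): a dict with "intrinsics" (3x3 intrinsics, pixels), "position" and "rotation" of the camera in the world. Camera axes: x right, y up, looking along -z (the intrinsics and any distortion apply to the point x, -y, -z); pixel columns grow to the right and rows downward; lengths in m; the calibration is good to about 2 mm. A picture is of the moment at which its call begins. get_calibration takes no time and is no camera call.
- robot.close_job(): hands the job in; it is judged then, once.
The state is a dict: "time": time; "joint_positions": joint angles; "qvel": joint speeds; "joint_torque": joint torques, N m; "tool_pos": TCP position; "ee_rot": TCP orientation; "wrist_force": force on the tool from outside, world axes, zero at the start; "wrist_torque": the same for the moment, N m; "width": finger opening in m; "finger_force": force on a finger pad.
Only numpy, scipy, OpenCV 4.12 (cv2) and the standard library are available. Lean on these libraries where they do the work, as an engineer would, in place of code of your own. Each camera call takes 0.05 s, during which the arm holds its last target. There are 200 camera calls.

TASK

The glue press is set and only its locknut is still loose. Put the red-handled open spanner over the square head of the pressure screw, lying flat with its handle on the steel rest beside the red stop pin (on the side the pin will stop it turning clockwise), and let go; then push the locknut's orange lever post round clockwise, seen from above, until the nut has nipped up tight, without forcing it and without the screw turning away from its setting. Leave the spanner on the screw, and leave the glue gun, glue bottle and sanding board where they lie.

Things in the scene. Friction and masses are not known exactly. Their poses are not given: they have to be found in the camera images.
- press: Blue bridge press fixed to the table, yaw varies. Origin: underside of its base on the pressure screw's axis; z up. Base 140 x 230 mm (x, y); bridge bar along y, 42 mm wide, y -130 to +140 mm, top 90 mm up. On it at y = +125 mm the steel rest: x -12 to +34 mm, 30 mm long in y, top 120 mm up. Nothing on the press is higher than 166 mm.
- stop: Red stop pin, 12 mm diameter, fixed upright on the rest at press x = +28, y = +125 mm, from 120 mm (this origin) up to 162 mm. The spanner handle belongs on its -x side, along press +y. It stands a push of some 35 N from the spanner; more is forcing it.
- press_axis (a point): Point on the screw axis, fixed in the press and with its axes, 120 mm above the table: the height of the upper face of the screw's flange and of the rest.
- screw_head (a point): Middle of the screw's brass square head: 30 x 30 mm, from 120 to 150 mm above the table (this point at 135). Its faces look along this point's x and y, which turn with the screw and start -0.04 to +0.08 rad (counter-clockwise) from the press axes. Under it is a steel flange, 54 mm diameter, top 120 mm up, on which the spanner jaws lie.
- screw (a joint): Angle of the screw in the press, rad, counter-clockwise from above positive; 0 is square to the press. It turns easily (0.06 N m), more easily than the nut on it, so turning the nut with the screw not held drags the screw along. Beyond 0.35 rad either way its setting is lost. Against the pin it takes up to 0.25 rad of play.
- lever_post (a point): Orange upright post, 22 mm diameter, 98 to 166 mm above the table (this point on its axis, at 145), on the end of the locknut's flat steel lever (98 to 108 mm up), 100 mm from the screw axis. The lever starts 0.1 to 0.9 rad clockwise of press +x. Clockwise tightens: first 0.7 to 0.95 rad of light drag (2.5 N at the post), plus the screw's play; how far is not known beforehand.
- nip (a joint): How far the nut is squeezed onto its seat, rad: 0 while loose or just touching. Once it has met its seat, about 7 N at the post (0.7 N m), pushed slowly (under 50 mm/s), turns it a further 0.12 rad (12 mm at the post), where it stops dead; it stays where left. Tight means above 0.08.
- spanner_grip (a point): Middle of the spanner, half-way up, near its centre of mass. Spanner 184 mm long, 16 mm thick, flat, 0.2 to 0.45 kg, lying on the 3 mm cutting mat left or right of the press. x points to the jaws, z up. Handle: red, 24 mm wide, x = -95 to +25 mm from this point; jaw head 62 mm wide, x = +25 to +89 mm.
- spanner_jaw (a point): Centre of the open jaw, 67 mm along x from spanner_grip, half-way up the thickness. The two jaws are parallel to x, 34 mm apart, the gap open at the +x end, its closed end 18 mm behind this point. In place this point is on the screw axis at 128 mm above the table and the spanner's x points along press -y.
- sander_mid (a point): Bystander: middle of a flat sanding board, 190 x 30 x 10 mm, at the other side of the press from the spanner.
- gluegun_mid (a point): Bystander: middle of the body of a purple glue gun lying on its side, about 200 x 120 x 36 mm.
- gluebottle_mid (a point): Bystander: middle of an upright white glue bottle, 56 mm diameter, 140 mm high.

How it is judged:
On the way, in this order (a step that is already met when the one before it is completed fails the run):
1. the spanner lies on the screw's square head with its handle on the rest beside the stop pin, let go, the nut still loose (horizontal distance between spanner_jaw and screw_head below 0.012 m and height (world z) of spanner_jaw between 0.118 and 0.14 m and y of spanner_grip in the frame of press_axis above 0.055 m and x of spanner_grip in the frame of press_axis below 0.016 m and angle between spanner_grip's own z axis and vertical below 0.12 rad and contact force between the fingers and spanner below 0.3 N and value of joint nip below 0.03 rad), for 0.2 s.
2. the locknut is nipped up tight while the spanner holds the screw (horizontal distance between spanner_jaw and screw_head below 0.012 m and height (world z) of spanner_jaw between 0.118 and 0.14 m and y of spanner_grip in the frame of press_axis above 0.055 m and x of spanner_grip in the frame of press_axis below 0.016 m and angle between spanner_grip's own z axis and vertical below 0.12 rad and value of joint nip above 0.08 rad and value of joint screw between -0.35 and 0.35 rad), for 0.2 s.
At the end, for the whole second after the job is handed in: The locknut is squeezed onto its seat by more than 0.08 rad, the screw is within 0.35 rad of square to the press, and the spanner lies flat (within 0.12 rad) and at rest with its jaw centre within 12 mm of the screw axis, its handle on the rest on the -x side of the stop pin (all of step 2 and linear speed of spanner below 0.02 m/s); the robot touches nothing.
It fails at once if the screw is turned more than 0.35 rad from its setting (value of joint screw above 0.35 rad or value of joint screw below -0.35 rad).
It fails at once if the nut is forced: the spanner presses the stop pin with more than 40 N (contact force between spanner and stop above 40 N).
It fails at once if a bystander is moved by more than 30 mm (distance of any of sander_mid, gluegun_mid, gluebottle_mid from where it was at the start of the episode above 0.03 m).
It also fails if it takes over 64 s, if anything falls off the work surface, if the arm or the gripper's body presses on something with over 40 N, if the wrist force passes 120 N, or if a joint passes its speed limit or range.

## Working session

There is one attempt and no reset: what is moved stays moved. The work goes in short steps, Python scripts to look and compute and a tool call to move; the robot and the scene stay as the last step left them, time stands still between calls to the robot, and variables do not carry over. Pictures are saved under pics/ and viewed, at most 10 in all, crops included, and the job is handed in when it is done.

Besides the shell and the picture viewer there is one more tool, called after "Request:" by a JSON object that holds its "method" and its "body". drive_tool: Moves the arm, as the interface text tells. Its arguments: {"type":"object","properties":{"series":{"type":"array"}},"required":["series"]}

```bash
mkdir -p pics
cat > h.py <<'E'
from bench import robot, imaging
import numpy as np, cv2
def snap(n,f):
    im=imaging.snapshot(n); cv2.imwrite('pics/'+f+'.png',im[:,:,::-1]); return im
def cal(n):
    c=imaging.get_calibration(n); return np.array(c['intrinsics']),np.array(c['position']),np.array(c['rotation']),c
def ray(n,uv):
    K,p,R,_=cal(n); d=np.linalg.inv(K)@np.array([uv[0],uv[1],1.]); return p,R@np.array([d[0],-d[1],-d[2]])
def onz(n,uv,z):
    p,d=ray(n,uv); return p+d*(z-p[2])/d[2]
def proj(n,P):
    K,p,R,_=cal(n); q=R.T@(np.array(P,float)-p); q=K@np.array([q[0],-q[1],-q[2]]); return q[:2]/q[2]
def two(a,b):
    (p,d),(q,e)=ray('top',a),ray('side',b); A=np.c_[d,-e]; s=np.linalg.lstsq(A,q-p,rcond=None)[0]
    return (p+d*s[0]+q+e*s[1])/2, np.linalg.norm(p+d*s[0]-q-e*s[1])
E
python3 - <<'E'
from h import *
np.set_printoptions(precision=4,suppress=True)
for n in('top','side'): snap(n,n+'0'); print(cal(n)[3])
print(robot.get_obs())
E
```

```text
{'intrinsics': array([[393.7285,   0.    , 310.9298],
       [  0.    , 393.7285, 199.9572],
       [  0.    ,   0.    ,   1.    ]]), 'position': array([0.45  , 0.0019, 1.143 ]), 'rotation': array([ 0.1125, -0.0082, -1.5518])}
{'intrinsics': array([[488.0945,   0.    , 325.0855],
       [  0.    , 488.0945, 208.1512],
       [  0.    ,   0.    ,   1.    ]]), 'position': array([ 0.203 , -0.8928,  0.6837]), 'rotation': array([ 1.0477, -0.0029, -0.3854])}
{'time': 0.1, 'joint_positions': array([ 1.0769,  0.0879,  1.3721, -0.    ,  1.6836, -0.1031]), 'qvel': array([-0.0002, -0.0007, -0.0029, -0.0014,  0.0002, -0.0008]), 'joint_torque': array([  0.0019, -34.1249, -30.3303,   0.072 ,   0.0303,  -0.0001]), 'tool_pos': array([0.2093, 0.5081, 0.2294]), 'ee_rot': array([-3.1396, -0.0002,  2.7508]), 'wrist_force': array([ 1.0236, -0.0417,  0.7482]), 'wrist_torque': array([ 0.0151,  0.0442, -0.0283]), 'finger_force': 0.0, 'width': 0.09393190501960265}
```

```bash
sed -i "s/np.array(c\['rotation'\]),c/Rot.from_euler('xyz',c['rotation']).as_matrix(),c/; s/^import numpy.*/&\nfrom scipy.spatial.transform import Rotation as Rot/" h.py; python3 -c "
from h import *
print(proj('top',[.45,0,0]),proj('side',[.45,0,0]))"
```

```text
[308.33330147 244.45604239] [278.48081395 264.88134234]
```

View pics/top0.png

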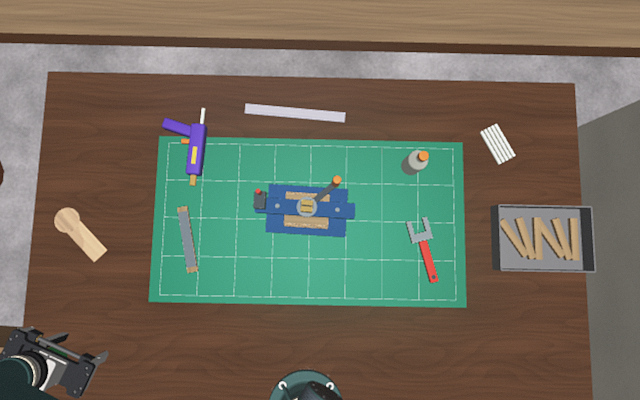

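View pics/side0.png

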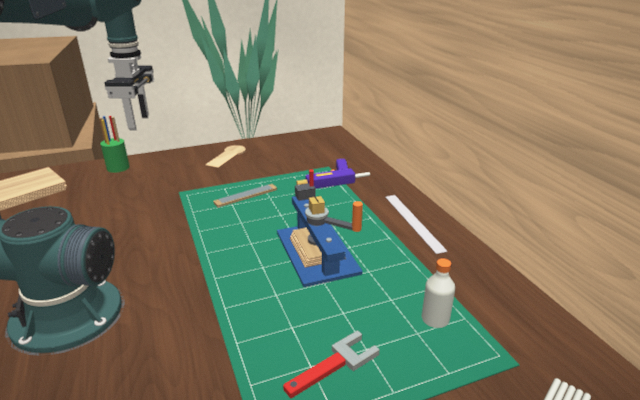

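The top view shows the press at about (307,207), with the rest and pin at its left at (260,193), and the orange post at (337,181). The spanner is at (424,250), jaws up. The sander is on the left at (188,240), the gun at (195,150) and the bottle at (420,160). Next I measure.

Run:
```python
from h import *
np.set_printoptions(precision=4,suppress=True)
im=cv2.imread('pics/top0.png'); s=cv2.imread('pics/side0.png')
def blobs(im,lo,hi,roi,mn=8):
    h=cv2.cvtColor(im,cv2.COLOR_BGR2HSV); m=cv2.inRange(h,lo,hi); k=np.zeros_like(m); x0,y0,x1,y1=roi; k[y0:y1,x0:x1]=1; m=m*k
    n,l,st,c=cv2.connectedComponentsWithStats(m)
    return m,[(st[i],c[i]) for i in range(1,n) if st[i][4]>=mn]
for nm,lo,hi,roi in [('red',(0,150,80),(6,255,255),(240,170,450,300)),('orange',(7,150,120),(18,255,255),(300,160,360,200)),('brass',(18,60,100),(32,255,255),(295,190,320,220)),('blue',(105,120,40),(122,255,255),(230,170,370,250))]:
    m,b=blobs(im,lo,hi,roi); print(nm,b)
    if nm in('red','blue'):
        c=max(cv2.findContours(m,0,1)[0],key=cv2.contourArea); print(cv2.minAreaRect(c))
for nm,lo,hi,roi in [('red',(0,150,80),(6,255,255),(270,150,400,400)),('orange',(5,150,120),(18,255,255),(330,180,380,250)),('brass',(18,60,100),(32,255,255),(300,190,330,225))]:
    print('side',nm,blobs(s,lo,hi,roi)[1])
a=cv2.resize(im[165:245,240:360],None,fx=5,fy=5,interpolation=2)
b=cv2.resize(im[210:290,400:450],None,fx=4,fy=5,interpolation=2)
cv2.imwrite('pics/c1.png',np.hstack([a,b]))
```

```text
red [(array([256, 189,   5,   5,  15], dtype=int32), array([257.8, 190.8])), (array([419, 241,  19,  42, 320], dtype=int32), array([427.8062, 260.2219]))]
((428.1327819824219, 261.16961669921875), (42.15999984741211, 7.999999523162842), 73.73979187011719)
orange [(array([333, 176,   8,   8,  43], dtype=int32), array([336.4884, 179.3023]))]
brass [(array([295, 193,  13,   6,  52], dtype=int32), array([299.6923, 195.3654])), (array([309, 194,   7,   4,  14], dtype=int32), array([312.5714, 195.5714])), (array([300, 200,  13,  13, 134], dtype=int32), array([306.2761, 205.5522])), (array([295, 215,  25,   5,  79], dtype=int32), array([306.0759, 217.8354]))]
blue [(array([ 255,  185,  100,   52, 2560], dtype=int32), array([306.998 , 210.4684]))]
((304.5000305175781, 210.00001525878906), (98.91375732421875, 47.29500961303711), 3.814074993133545)
side red [(array([309, 169,   4,  17,  51], dtype=int32), array([310.9412, 176.7059])), (array([284, 353,  61,  45, 944], dtype=int32), array([314.2754, 374.3019]))]
side orange [(array([352, 202,  10,  29, 244], dtype=int32), array([356.7172, 215.6393]))]
side brass [(array([308, 196,  17,  18, 249], dtype=int32), array([316.3373, 204.6185]))]
```

View pics/c1.png

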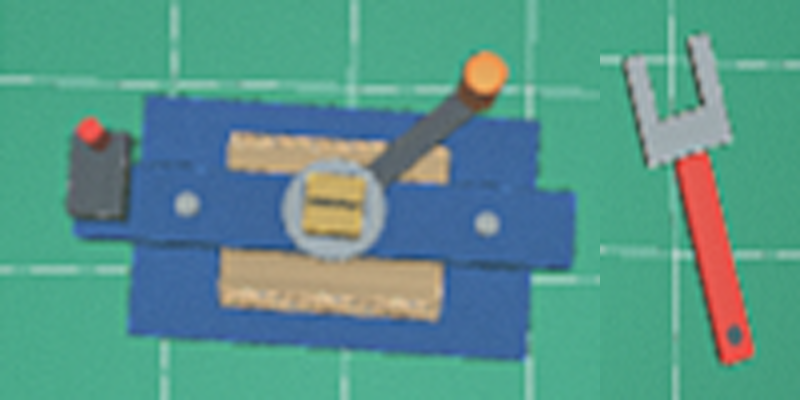

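The crop shows the head top at full-image (306.8,206), the bolts at (277.4,205.8) and (337.4,209.4), and the pin top at (258,191). The spanner jaw tips are at (409,222.5) and (424.5,217.5), with the handle end at (433.5,281.5).

Run:
```python
from h import *
np.set_printoptions(precision=4,suppress=True)
A=lambda u,v:(240+u/5-.4,165+v/5-.4)
B=lambda u,v:(400+(u-600)/4-.4,210+v/5-.4)
print('head',onz('top',A(334,205),.15),'flange',onz('top',A(334,210),.12))
b1=onz('top',A(187,204),.09);b2=onz('top',A(487,222),.09);d=(b1-b2);print('bolts',b1,b2,'mid',(b1+b2)/2,'yaw',np.arctan2(d[1],d[0])-np.pi/2)
cs=[onz('top',A(*c),.012) for c in [(145,97),(540,122),(527,357),(130,335)]]
d=cs[0]-cs[1]+cs[3]-cs[2];print('base',np.array(cs),np.mean(cs,0),'yaw',np.arctan2(d[1],d[0])-np.pi/2)
print('pin top',onz('top',A(90,130),.162),'post',onz('top',(336.8,179.2),.166))
print('head 2view',two(A(334,205),(316.5,199)))
z=.019
t=onz('top',B(635,58),z);t2=onz('top',B(698,37),z);e=onz('top',B(738,358),z);n=onz('top',B(690,158),z)
print('tips',t,t2,'end',e,'neck',n)
h=cv2.cvtColor(cv2.imread('pics/top0.png'),cv2.COLOR_BGR2HSV)
m=cv2.inRange(h,(0,150,80),(6,255,255));m[:,:410]=0;m[:,450:]=0;m[:235]=0;m[290:]=0
pts=cv2.findNonZero(m).reshape(-1,2).astype(float)
W=np.array([onz('top',p,z)[:2] for p in pts]);c=W.mean(0);u=np.linalg.svd(W-c)[2][0];u*=np.sign(u[0]);q=(W-c)@u
print('red c',c,'dir',np.arctan2(u[1],u[0]),'ext',q.min(),q.max(),'grip est',c+u*(q.min()+q.max())/2+u*.035)
```

```text
head [0.5477 0.0071 0.15  ] flange [0.5481 0.0072 0.12  ]
bolts [0.5526 0.0863 0.09  ] [ 0.5461 -0.075   0.09  ] mid [0.5493 0.0057 0.09  ] yaw -0.04041260036140493
base [[ 0.6221  0.1187  0.012 ]
 [ 0.6121 -0.1108  0.012 ]
 [ 0.476  -0.1045  0.012 ]
 [ 0.4842  0.123   0.012 ]] [0.5486 0.0066 0.012 ] yaw -0.039819504237443404
pin top [0.582  0.1303 0.162 ] post [ 0.6143 -0.0681  0.166 ]
head 2view (array([0.5481, 0.0069, 0.1518]), np.float64(0.001190903135385046))
tips [ 0.5215 -0.2848  0.019 ] [ 0.5345 -0.3301  0.019 ] end [ 0.354  -0.3559  0.019 ] neck [ 0.4654 -0.3235  0.019 ]
red c [ 0.4122 -0.339 ] dir 0.2741992853363629 ext -0.06124180544730932 0.0559933658901788 grip est [ 0.4434 -0.3302]
```

Request:
{"method": "drive_tool", "body": {"series": [[0.06,[-0.536,-0.686,0.04],[0,0,-0.66]],[0.06,[-0.536,-0.686,0.04],[0,0,-0.66]],[0.06,[-0.536,-0.686,0.04],[0,0,-0.66]],[0.06,[-0.536,-0.686,0.04],[0,0,-0.66]],[0.06,[-0.536,-0.686,0.04],[0,0,-0.66]]]}}

```text
time: 0.72
tool_pos: [0.2913, 0.2157, 0.2163]
ee_rot: [-3.141, 0.0, -2.871]
wrist_force: [0.2, 0.1, 0.5]
width: 0.0597
finger_force: 0.0
```

```bash
cat > go.py <<'E'
# usage: go.py x y z yaw  -> shift/turn in tool axes from the measured pose
from h import *; import sys
np.set_printoptions(precision=4,suppress=True)
o=robot.get_obs(); R=Rot.from_euler('xyz',o['ee_rot'])
print('t',o['time'],'pos',o['tool_pos'],'rpy',o['ee_rot'],'q',o['joint_positions'],'F',o['wrist_force'],'w',o['width'],o['finger_force'])
if len(sys.argv)>4:
    x,y,z,w=map(float,sys.argv[1:5])
    print('shift',R.inv().apply(np.array([x,y,z])-o['tool_pos']),'turn',(R.inv()*Rot.from_euler('xyz',[np.pi,0,w])).as_rotvec())
E
python3 go.py .444 -.3305 .11 3.41
```

```text
t 0.725 pos [0.2913 0.2157 0.2163] rpy [-3.1413  0.0001 -2.8706] q [ 0.4809 -0.3424  1.7802 -0.0003  1.7037 -1.361 ] F [0.2087 0.1338 0.49  ] w 0.05973290510275356 0.0
shift [-0.0009 -0.5671  0.1065] turn [-0.0003  0.0001  0.0026]
```

Request:
{"method": "drive_tool", "body": {"series": [[0.06,[-0.001,-0.567,0.106],[0,0,0]],[0.06,[-0.001,-0.567,0.106],[0,0,0]],[0.06,[-0.001,-0.567,0.106],[0,0,0]],[0.06,[-0.001,-0.567,0.106],[0,0,0]],[0.06,[-0.001,-0.567,0.106],[0,0,0]]]}}

```text
time: 1.35
tool_pos: [0.3735, -0.0804, 0.1589]
ee_rot: [3.141, 0.001, -2.873]
wrist_force: [1.1, -0.3, -0.3]
width: 0.0598
finger_force: 0.0
```

```bash
python3 go.py .444 -.3305 .11 3.41
```

```text
t 1.35 pos [ 0.3735 -0.0804  0.1589] rpy [ 3.1415  0.0008 -2.873 ] q [-0.3613 -0.2758  1.8453  0.0006  1.5714 -2.2007] F [ 1.1017 -0.3483 -0.2677] w 0.05979230645242086 0.0
shift [-0.0015 -0.2598  0.0489] turn [0.0001 0.0008 0.0001]
```

Request:
{"method": "drive_tool", "body": {"series": [[0.06,[-0.001,-0.26,0.049],[0,0,0]],[0.06,[-0.001,-0.26,0.049],[0,0,0]],[0.06,[-0.001,-0.26,0.049],[0,0,0]],[0.06,[-0.001,-0.26,0.049],[0,0,0]],[0.06,[-0.001,-0.26,0.049],[0,0,0]]]}}

```text
time: 1.98
tool_pos: [0.4453, -0.3289, 0.108]
ee_rot: [3.141, -0.005, -2.882]
wrist_force: [-0.1, 0.5, 0.5]
width: 0.0597
finger_force: 0.0
```

```bash
python3 go.py .444 -.3305 .031 3.41; python3 -c "
from h import *
s=snap('side','s1');c=s[300:400,250:430,::-1];cv2.imwrite('pics/s1c.png',cv2.resize(s[200:400,220:460,::-1],None,fx=3,fy=3,interpolation=2))"
```

```text
t 1.975 pos [ 0.4453 -0.3289  0.108 ] rpy [ 3.141  -0.0055 -2.8818] q [-0.7361  0.1538  1.543  -0.0043  1.4483 -2.5661] F [-0.108   0.5425  0.473 ] w 0.059720548705217404 0.0
shift [ 0.0012 -0.0012  0.077 ] turn [ 0.0006 -0.0055 -0.0086]
```

View pics/s1c.png

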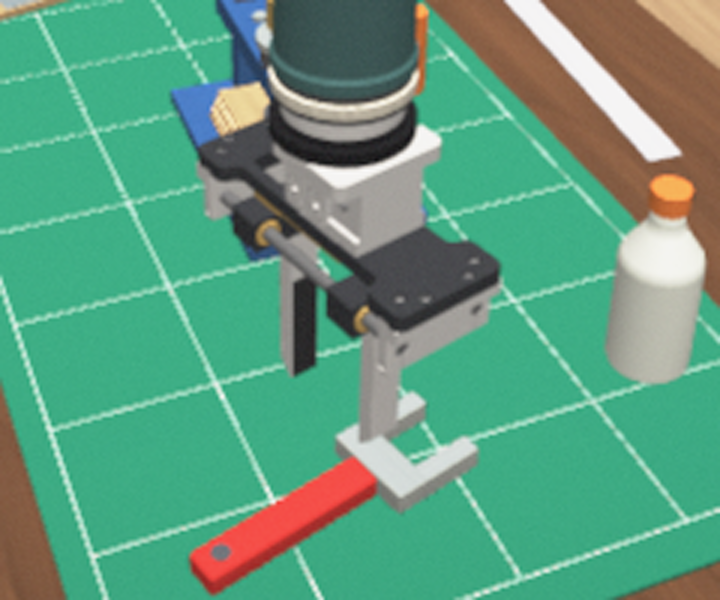

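The side view shows the open fingers above the spanner's handle and neck, with the bottle well clear. The wrist joint is near its limit, so I'll back the yaw off slightly, descend and close.

Request:
{"method": "drive_tool", "body": {"series": [[0.06,[0.001,-0.001,0.0],[0,0,0.035]],[0.06,[0.001,-0.001,0.05],[0,0,0.035]],[0.06,[0.001,-0.001,0.077],[0,0,0.035]],[0.06,[0.001,-0.001,0.077],[0,0,0.035]],[0.06,[0.001,-0.001,0.077],[0,0,0.035]]]}}

```text
time: 2.65
tool_pos: [0.446, -0.3275, 0.0354]
ee_rot: [-3.137, -0.001, -2.912]
wrist_force: [-0.6, -0.7, 0.4]
width: 0.0601
finger_force: 0.0
```

Request:
{"method": "drive_tool", "body": {"series": [[0.01,[0,0,0],[0,0,0]],[0.01,[0,0,0],[0,0,0]],[0.01,[0,0,0],[0,0,0]],[0.01,[0,0,0],[0,0,0]],[0.01,[0,0,0],[0,0,0]]]}}

```text
time: 3.28
tool_pos: [0.4454, -0.3284, 0.0338]
ee_rot: [-3.138, -0.003, -2.913]
wrist_force: [0.5, -2.3, 1.2]
width: 0.024
finger_force: 29.7
```

```bash
python3 go.py
```

```text
t 3.275 pos [ 0.4454 -0.3284  0.0338] rpy [-3.1379 -0.0027 -2.9126] q [-0.7353  0.2156  1.6284 -0.0045  1.296  -2.5339] F [ 0.5258 -2.3266  1.2418] w 0.023974340325045616 29.72720593214035
```

Request:
{"method": "drive_tool", "body": {"series": [[0.01,[0,0,-0.03],[0,0,0]],[0.01,[0,0,-0.08],[0,0,0]],[0.01,[0,0,-0.13],[0,0,0]],[0.01,[-0.02,0.04,-0.17],[0,0,0.13]],[0.01,[-0.04,0.077,-0.206],[0,0,0.3]]]}}

```text
time: 3.9
tool_pos: [0.4665, -0.2417, 0.2389]
ee_rot: [-3.141, -0.005, 3.064]
wrist_force: [0.7, 0.7, -3.0]
width: 0.0236
finger_force: 29.7
```

```bash
python3 go.py .5507 .0749 .24 1.531
```

```text
t 3.9 pos [ 0.4665 -0.2417  0.2389] rpy [-3.1409 -0.0045  3.0638] q [-0.5842  0.0337  1.4105 -0.0029  1.701  -2.0776] F [ 0.7206  0.7224 -3.0438] w 0.023597954286304654 29.67915505170822
shift [-0.0593  0.3222 -0.0016] turn [-0.0041 -0.0031  1.5328]
```

Request:
{"method": "drive_tool", "body": {"series": [[0.01,[-0.007,0.036,0],[0,0,0.17]],[0.01,[-0.013,0.072,0],[0,0,0.34]],[0.01,[-0.02,0.107,0],[0,0,0.51]],[0.01,[-0.026,0.143,0],[0,0,0.68]],[0.01,[-0.033,0.178,0],[0,0,0.85]]]}}

```text
time: 4.53
tool_pos: [0.5118, -0.0662, 0.2365]
ee_rot: [-3.136, -0.003, 2.215]
wrist_force: [0.9, 0.6, -4.4]
width: 0.0238
finger_force: 29.7
```

```bash
python3 go.py .5507 .0749 .24 1.531
```

```text
t 4.525 pos [ 0.5118 -0.0662  0.2365] rpy [-3.1356 -0.003   2.215 ] q [-0.2368  0.015   1.4344 -0.0028  1.6984 -0.8814] F [ 0.8725  0.6375 -4.3583] w 0.023825295999968226 29.67933565378189
shift [ 0.0895  0.1158 -0.0039] turn [-0.0068 -0.0008  0.684 ]
```

Request:
{"method": "drive_tool", "body": {"series": [[0.01,[0.022,0.029,-0.001],[0,0,0.17]],[0.01,[0.045,0.058,-0.002],[0,0,0.34]],[0.01,[0.067,0.087,-0.003],[0,0,0.51]],[0.01,[0.0895,0.116,-0.004],[-0.005,0,0.684]],[0.01,[0.0895,0.116,-0.004],[-0.005,0,0.684]]]}}

```text
time: 5.15
tool_pos: [0.5501, 0.076, 0.2398]
ee_rot: [-3.139, 0.0, 1.54]
wrist_force: [0.2, -1.0, -4.1]
width: 0.0236
finger_force: 29.7
```

```bash
python3 go.py .5507 .0749 .24 1.531; python3 -c "
from h import *
t=snap('top','t2');s=snap('side','s2')
cv2.imwrite('pics/t2c.png',np.vstack([cv2.resize(t[150:250,240:360,::-1],None,fx=5,fy=3,interpolation=2)[:300],cv2.resize(s[120:270,220:420,::-1],None,fx=3,fy=2,interpolation=2)]))"
```

```text
t 5.15 pos [0.5501 0.076  0.2398] rpy [-3.1393  0.0003  1.5404] q [ 0.0353  0.0992  1.3394 -0.0001  1.7054  0.0657] F [ 0.2031 -1.0487 -4.0641] w 0.023605322409148633 29.688969254493713
shift [-0.0011  0.0006 -0.0002] turn [-0.0023  0.0003  0.0094]
```

View pics/t2c.png

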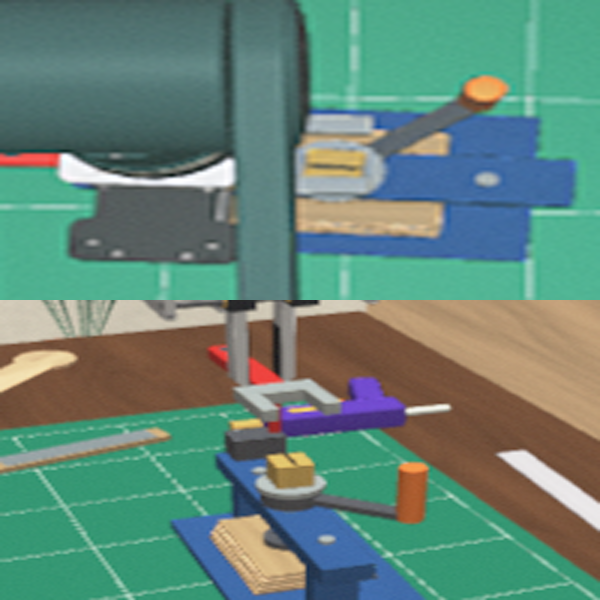

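The side view shows the spanner held level, with its jaw pointing at the head but still behind it. In the top view only the +x jaw tip is visible. I'll zoom the side view to measure jaw tips against the head.

```bash
python3 -c "
from h import *
s=cv2.imread('pics/s2.png');t=cv2.imread('pics/t2.png')
cv2.imwrite('pics/s2c.png',np.hstack([cv2.resize(s[130:210,285:345],None,fx=7,fy=7,interpolation=2),cv2.resize(t[180:230,295:345],None,fx=7,fy=11.2,interpolation=2)]))"
```

```text
(no output)
```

View pics/s2c.png

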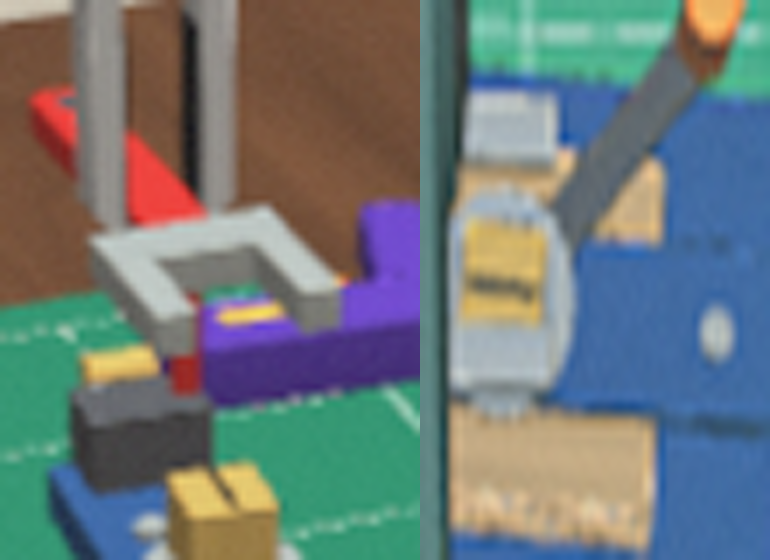

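Run:
```python
from h import *
np.set_printoptions(precision=4,suppress=True)
a=(313.5,201.1)
print('tipmid top',onz('top',a,.225),'side',onz('side',(319.5,172.8),.225),'two',two(a,(319.5,172.8)))
print('outer edges',onz('top',(308,187.5),.225),onz('top',(308,214.6),.225),'inner',onz('top',(308,193.6),.225),onz('top',(308,208.6),.225))
S=lambda u,v:onz('side',(285+u/7-.43,130+v/7-.43),.225)
print('handle corners',S(32,98),S(80,90),'jaw tips',S(150,325),S(340,287), 'handle right edge near neck',S(207,212),'back of head',S(92,238),S(270,207))
P=lambda u,v,z:onz('side',(285+u/7-.43,130+v/7-.43),z)
print('head top corners',P(168,478,.15),P(250,465,.15),P(278,508,.15),P(187,520,.15))
```

```text
tipmid top [ 0.5513 -0.0098  0.225 ] side [ 0.5493 -0.0107  0.225 ] two (array([ 0.5506, -0.0095,  0.2243]), np.float64(0.0015536788423452287))
outer edges [0.5832 0.0038 0.225 ] [0.5193 0.0025 0.225 ] inner [0.5688 0.0035 0.225 ] [0.5334 0.0028 0.225 ]
handle corners [0.5404 0.1687 0.225 ] [0.5583 0.1694 0.225 ] jaw tips [ 0.517  -0.0145  0.225 ] [ 0.5809 -0.0114  0.225 ] handle right edge near neck [0.5627 0.0564 0.225 ] back of head [0.5214 0.0513 0.225 ] [0.5831 0.0525 0.225 ]
head top corners [0.5351 0.0215 0.15  ] [0.5631 0.0199 0.15  ] [ 0.5608 -0.0102  0.15  ] [ 0.531  -0.0067  0.15  ]
```

Run:
```python
from h import *
np.set_printoptions(precision=4,suppress=True)
# rectify top0 and side0 onto z=.15, 0.5 mm/px, and fit the brass square
src=np.array([[.50,-.04],[.60,-.04],[.60,.06],[.50,.06]])
out=[]
for n in('top','side'):
    im=cv2.imread(f'pics/{n}0.png'); uv=np.float32([proj(n,[*p,.15]) for p in src])
    dst=np.float32([[(.06-p[1])*4000,(.60-p[0])*4000] for p in src])
    w=cv2.warpPerspective(im,cv2.getPerspectiveTransform(uv,dst),(400,400),flags=cv2.INTER_CUBIC); out.append(w)
    h=cv2.cvtColor(w,cv2.COLOR_BGR2HSV); m=cv2.inRange(h,(17,80,150 if n=='top' else 170),(32,255,255)); m[:100]=0;m[300:]=0
    m=cv2.morphologyEx(m,cv2.MORPH_CLOSE,np.ones((25,25)))
    c=min(cv2.findContours(m,0,1)[0],key=lambda c:abs(cv2.minAreaRect(c)[0][0]-212)+abs(cv2.minAreaRect(c)[0][1]-208)+(500 if cv2.contourArea(c)<3000 else 0)); r=cv2.minAreaRect(c); print(n,r,'xy',.60-r[0][1]/4000,.06-r[0][0]/4000)
    cv2.drawContours(w,[np.intp(cv2.boxPoints(r))],0,(0,0,255),1)
cv2.imwrite('pics/r.png',np.hstack(out))
```

```text
top ((210.94883728027344, 207.94064331054688), (116.75418853759766, 120.07842254638672), 4.236394882202148) xy 0.5480148391723633 0.007262790679931637
side ((216.7747039794922, 208.01116943359375), (134.2147979736328, 120.87220764160156), 5.90614128112793) xy 0.5479972076416015 0.005806324005126949
```

View pics/r.png

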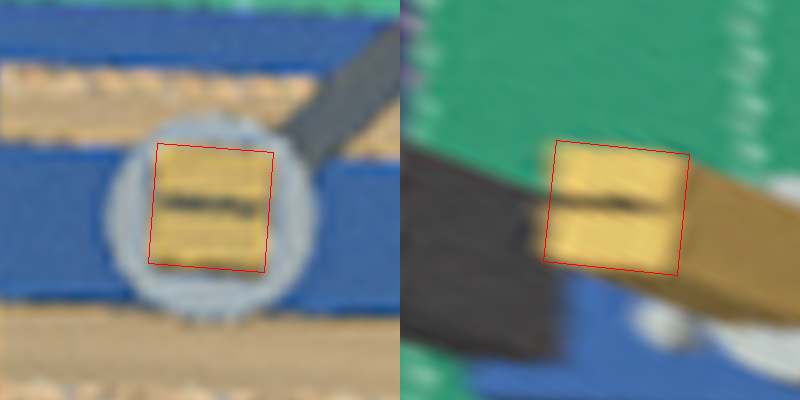

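The rectified views fit the head as a 30 mm square at (0.548, 0.007), yaw about -0.074. The spanner jaw is now at about (0.551, 0.012).

Request:
{"method": "drive_tool", "body": {"series": [[0.01,[-0.0018,0,0.01],[0,0,0.043]],[0.01,[-0.0018,0,0.03],[0,0,0.043]],[0.01,[-0.0018,0,0.05],[0,0,0.043]],[0.01,[-0.0018,0,0.052],[0,0,0.043]],[0.01,[-0.0018,0,0.052],[0,0,0.043]]]}}

```text
time: 5.88
tool_pos: [0.5509, 0.0711, 0.1902]
ee_rot: [3.139, 0.001, 1.493]
wrist_force: [0.2, 0.1, -4.0]
width: 0.0239
finger_force: 29.7
```

```bash
python3 go.py .5501 .0742 .187 1.497
python3 - <<'E'
from h import *
t=snap('top','t3');s=snap('side','s3');out=[]
src=np.array([[.49,-.05],[.61,-.05],[.61,.07],[.49,.07]])
for n,im in(('top',t),('side',s)):
    uv=np.float32([proj(n,[*p,.172]) for p in src]); dst=np.float32([[(.07-p[1])*3333,(.61-p[0])*3333] for p in src])
    out.append(cv2.warpPerspective(np.ascontiguousarray(im[:,:,::-1]),cv2.getPerspectiveTransform(uv,dst),(400,400),flags=cv2.INTER_CUBIC))
cv2.imwrite('pics/r3.png',np.hstack(out))
E
```

```text
t 5.875 pos [0.5509 0.0711 0.1902] rpy [3.1395 0.0012 1.4929] q [ 0.027   0.1092  1.4264 -0.0014  1.604   0.1048] F [ 0.1546  0.149  -3.9931] w 0.023933115473761427 29.6862655878067
shift [ 0.0031 -0.001   0.0032] turn [ 0.0021  0.0012 -0.0041]
```

View pics/r3.png

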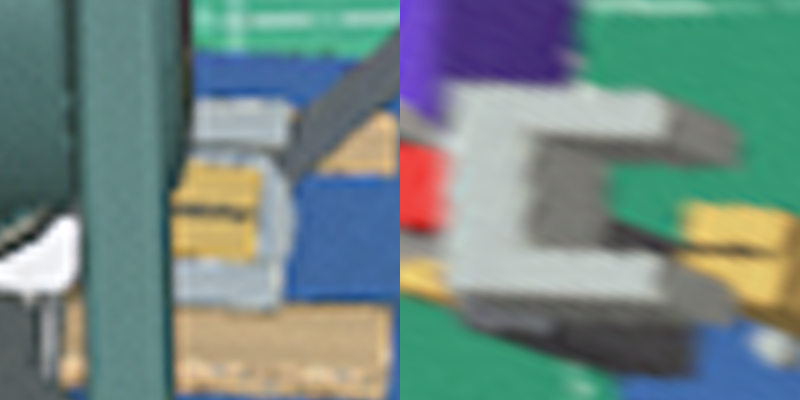

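The rectified views at spanner height show the jaws straddling the head's line, with the jaw perhaps 1–2 mm too far toward +x. I'll read the edge profile to get a precise lateral offset.

Run:
```python
from h import *
im=cv2.imread('pics/t3.png'); 
def rect(z):
    src=np.array([[.49,-.05],[.61,-.05],[.61,.07],[.49,.07]])
    uv=np.float32([proj('top',[*p,z]) for p in src]); dst=np.float32([[(.07-p[1])*3333,(.61-p[0])*3333] for p in src])
    return cv2.warpPerspective(im,cv2.getPerspectiveTransform(uv,dst),(400,400),flags=cv2.INTER_LINEAR)
a=0.068
w=rect(.1754).astype(float); M=cv2.getRotationMatrix2D((230,210),np.degrees(a),1)  # undo yaw
w=cv2.warpAffine(w,M,(400,400))
p=w[:,205:250].mean(1)
for r in range(84,320,3): print(r,round((.61-r/3333)*1000,1),p[r].astype(int),end=' | ' if r%2 else '\n')
```

```text
84 584.8 [162 104  64]
87 583.9 [162 102  62] | 90 583.0 [158  98  57]
93 582.1 [154  94  53] | 96 581.2 [157 108  73]
99 580.3 [165 133 109] | 102 579.4 [173 156 141]
105 578.5 [178 169 158] | 108 577.6 [183 178 168]
111 576.7 [187 185 176] | 114 575.8 [186 184 174]
117 574.9 [184 181 170] | 120 574.0 [184 179 168]
123 573.1 [184 180 168] | 126 572.2 [185 180 169]
129 571.3 [187 181 170] | 132 570.4 [188 183 171]
135 569.5 [189 184 172] | 138 568.6 [179 174 163]
141 567.7 [161 158 148] | 144 566.8 [144 143 134]
147 565.9 [140 139 130] | 150 565.0 [142 140 130]
153 564.1 [147 144 133] | 156 563.2 [156 151 140]
159 562.3 [164 158 147] | 162 561.4 [163 164 157]
165 560.5 [148 166 169] | 168 559.6 [132 168 181]
171 558.7 [119 170 191] | 174 557.8 [111 174 200]
177 556.9 [105 179 208] | 180 556.0 [105 179 209]
183 555.1 [105 177 207] | 186 554.2 [106 177 205]
189 553.3 [107 177 206] | 192 552.4 [108 178 207]
195 551.5 [108 179 208] | 198 550.6 [107 178 206]
201 549.7 [106 175 202] | 204 548.8 [102 162 187]
207 547.9 [ 95 143 161] | 210 547.0 [ 89 124 137]
213 546.1 [ 87 118 130] | 216 54
[... 167 characters left out ...]

237 538.9 [106 177 205] | 240 538.0 [105 176 205]
243 537.1 [105 175 204] | 246 536.2 [103 175 204]
249 535.3 [101 175 205] | 252 534.4 [100 175 204]
255 533.5 [112 176 200] | 258 532.6 [131 178 195]
261 531.7 [151 180 190] | 264 530.8 [165 180 182]
267 529.9 [178 181 174] | 270 529.0 [185 181 169]
273 528.1 [185 179 167] | 276 527.2 [185 177 165]
279 526.3 [184 176 165] | 282 525.4 [185 178 167]
285 524.5 [186 180 168] | 288 523.6 [187 181 169]
291 522.7 [188 182 170] | 294 521.8 [189 182 169]
297 520.9 [182 176 164] | 300 520.0 [173 168 157]
303 519.1 [160 160 151] | 306 518.2 [146 154 153]
309 517.3 [131 148 155] | 312 516.4 [122 148 162]
315 515.5 [121 152 172] | 318 514.6 [121 157 182]
```

Request:
{"method": "drive_tool", "body": {"series": [[0.01,[0.0032,-0.0019,0],[0,0,0]],[0.01,[0.0032,-0.0019,0],[0,0,0]],[0.01,[0.0032,-0.0019,0],[0,0,0]]]}}

```text
time: 6.35
tool_pos: [0.5493, 0.0752, 0.1902]
ee_rot: [3.139, 0.001, 1.494]
wrist_force: [-0.0, 0.2, -4.3]
width: 0.0234
finger_force: 29.7
```

Request:
{"method": "drive_tool", "body": {"series": [[0.01,[0,0,0.004],[0,0,0]],[0.01,[0,0,0.008],[0,0,0]],[0.01,[0,0,0.011],[0,0,0]],[0.01,[0,0,0.014],[0,0,0]],[0.01,[0,0,0.014],[0,0,0]]]}}

```text
time: 6.98
tool_pos: [0.5491, 0.075, 0.1756]
ee_rot: [3.14, 0.001, 1.494]
wrist_force: [0.2, 0.7, -4.4]
width: 0.0236
finger_force: 29.7
```

Request:
{"method": "drive_tool", "body": {"series": [[0.01,[0,0,0.005],[0,0,0]],[0.01,[0,0,0.01],[0,0,0]],[0.01,[0,0,0.014],[0,0,0]],[0.01,[0,0,0.018],[0,0,0]],[0.01,[0,0,0.018],[0,0,0]]]}}

```text
time: 7.6
tool_pos: [0.5491, 0.075, 0.1574]
ee_rot: [3.14, 0.001, 1.494]
wrist_force: [-0.6, 0.9, -4.9]
width: 0.0237
finger_force: 29.7
```

Request:
{"method": "drive_tool", "body": {"series": [[0.01,[0,0,0.002],[0,0,0]],[0.01,[0,0,0.004],[0,0,0]],[0.01,[0,0,0.005],[0,0,0]],[0.01,[0,0,0.006],[0,0,0]],[0.01,[0,0,0.006],[0,0,0]]]}}

```text
time: 8.22
tool_pos: [0.5493, 0.075, 0.1519]
ee_rot: [3.139, 0.001, 1.494]
wrist_force: [-0.2, -0.2, -4.4]
width: 0.0237
finger_force: 29.7
```

Request:
{"method": "drive_tool", "body": {"series": [[0.01,[0,0,0.001],[0,0,0]],[0.01,[0,0,0.001],[0,0,0]],[0.05,[0,0,0.001],[0,0,0]],[0.05,[0,0,0.001],[0,0,0]],[0.05,[0,0,0.001],[0,0,0]]]}}

```text
time: 8.85
tool_pos: [0.5499, 0.075, 0.1519]
ee_rot: [3.137, 0.001, 1.494]
wrist_force: [-0.2, 0.2, 0.0]
width: 0.0488
finger_force: 0.0
```

Request:
{"method": "drive_tool", "body": {"series": [[0.05,[0,0,-0.02],[0,0,0]],[0.05,[0,0,-0.06],[0,0,0]],[0.05,[0,0,-0.11],[0,0,0]],[0.05,[-0.03,-0.06,-0.12],[0,0,0]],[0.05,[-0.03,-0.12,-0.12],[0,0,0]]]}}

```text
time: 9.48
tool_pos: [0.4294, 0.0535, 0.2724]
ee_rot: [3.136, 0.001, 1.492]
wrist_force: [0.1, 0.3, 0.6]
width: 0.0501
finger_force: 0.0
```

```bash
python3 go.py
python3 - <<'E'
from h import *
t=snap('top','t4');s=snap('side','s4')
cv2.imwrite('pics/r4.png',np.hstack([cv2.resize(t[160:240,240:320,::-1],None,fx=5,fy=5,interpolation=2),cv2.resize(s[150:230,285:365,::-1],None,fx=5,fy=5,interpolation=2)]))
E
```

```text
t 9.475 pos [0.4294 0.0535 0.2724] rpy [3.1362 0.0013 1.4917] q [-0.006  -0.1849  1.5488 -0.0017  1.7724  0.0727] F [0.1055 0.2591 0.5599] w 0.05008676594305382 0.0
```

View pics/r4.png

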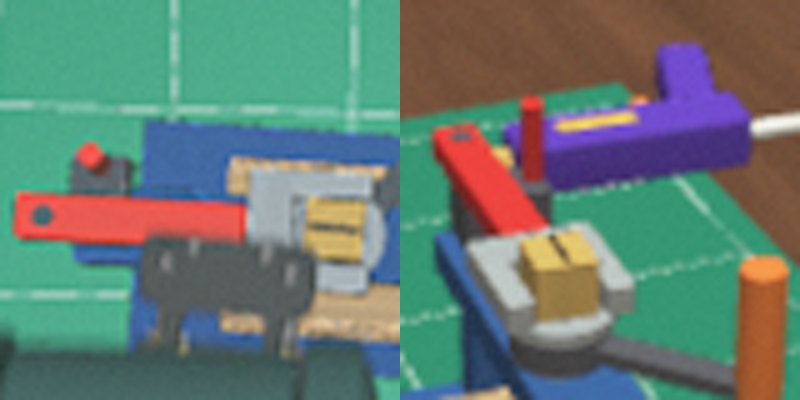

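The spanner is seated flat on the flange around the head at crop (335,230). Its handle is on the rest on the -x side of the pin, and the gripper is free. Next is the orange post.

```bash
python3 go.py .6367 -.0479 .25 .724
```

```text
t 9.575 pos [0.4247 0.0546 0.2714] rpy [3.1393 0.0008 1.4938] q [-0.004  -0.1928  1.5575 -0.001   1.7747  0.0728] F [ 0.3561 -0.4438  0.1579] w 0.04980635852422755 0.0
shift [-0.0859  0.2192  0.0219] turn [ 0.0025 -0.0001  0.7698]
```

Request:
{"method": "drive_tool", "body": {"series": [[0,[-0.086,0.219,0.022],[0,0,0.77]],[0,[-0.086,0.219,0.022],[0,0,0.77]],[0,[-0.086,0.219,0.022],[0,0,0.77]],[0,[-0.086,0.219,0.022],[0,0,0.77]],[0,[-0.086,0.219,0.022],[0,0,0.77]]]}}

```text
time: 10.2
tool_pos: [0.6433, -0.0501, 0.245]
ee_rot: [-3.14, 0.003, 0.721]
wrist_force: [0.1, 0.9, -0.7]
width: 0.0034
finger_force: 0.0
```

```bash
python3 go.py .6367 -.0479 .15 .724
```

```text
t 10.2 pos [ 0.6433 -0.0501  0.245 ] rpy [-3.1402  0.0027  0.7208] q [-0.1649  0.303   1.0896 -0.0012  1.7517  0.6848] F [ 0.0979  0.855  -0.7491] w 0.0034032616665304093 0.0
shift [-0.0033 -0.0059  0.095 ] turn [-0.0014  0.0027 -0.0032]
```

Request:
{"method": "drive_tool", "body": {"series": [[0,[0,-0.004,0],[0,0,0]],[0,[0,-0.004,0.05],[0,0,0]],[0,[0,-0.004,0.093],[0,0,0]],[0,[0,-0.004,0.093],[0,0,0]],[0,[0,-0.004,0.093],[0,0,0]]]}}

```text
time: 10.82
tool_pos: [0.6393, -0.0448, 0.1597]
ee_rot: [3.136, -0.004, 0.725]
wrist_force: [-0.5, -0.5, 0.6]
width: 0.0003
finger_force: 0.0
```

```bash
cat > lev.py <<'E'
from h import *
np.set_printoptions(precision=4,suppress=True)
o=robot.get_obs(); d=o['tool_pos'][:2]-[.548,.0071]; psi=o['ee_rot'][2]; th=psi-np.pi/2
r=np.array([np.cos(th),np.sin(th)]);t=np.array([-r[1],r[0]]);F=o['wrist_force'][:2]
print('t',o['time'],'z',o['tool_pos'][2],'theta',th,'radial',d@r,'tang',d@t,'post angle if in contact',np.arctan2(d[1],d[0])-np.arctan2(19,100),'F rad/tan',F@r,F@t,'q',o['joint_positions'])
E
python3 lev.py
```

```text
t 10.825 z 0.15969450534689533 theta -0.8459079638564126 radial 0.09938182925533626 tang 0.03391436994939061 post angle if in contact -0.7048084669614694 F rad/tan 0.027447607974838886 -0.7280881694825685 q [-0.158   0.306   1.2542 -0.0008  1.5744  0.6879]
```

Request:
{"method": "drive_tool", "body": {"series": [[0,[-0.005,0,0.003],[0,0,0]],[0,[-0.01,0,0.006],[0,0,0]],[0,[-0.014,0,0.006],[0,0,0]]]}}

```text
time: 11.2
tool_pos: [0.6283, -0.055, 0.1508]
ee_rot: [3.138, -0.002, 0.723]
wrist_force: [0.7, 0.5, 0.4]
width: 0.0006
finger_force: 0.5
```

Request:
{"method": "drive_tool", "body": {"series": [[0,[-0.004,0.0007,0],[0,0,0.04]],[0,[-0.008,0.0012,0],[0,0,0.08]],[0,[-0.0121,0.0015,0],[0,0,0.12]],[0,[-0.0162,0.0018,0],[0,0,0.16]],[0,[-0.0202,0.0018,0],[0,0,0.2]]]}}

```text
time: 11.82
tool_pos: [0.6145, -0.0695, 0.1506]
ee_rot: [3.139, -0.002, 0.521]
wrist_force: [1.8, 1.7, 0.6]
width: 0.0004
finger_force: 1.2
```

```bash
python3 lev.py
```

```text
t 11.825 z 0.15060542974792446 theta -1.0497512675493559 radial 0.09953363071491833 tang 0.019532094514364457 post angle if in contact -1.0437393654556057 F rad/tan -0.5841352810428623 2.4099436927957094 q [-0.204   0.2633  1.326  -0.0006  1.5489  0.8458]
```

Request:
{"method": "drive_tool", "body": {"series": [[0,[-0.004,0.0007,0],[0,0,0.04]],[0,[-0.008,0.0012,0],[0,0,0.08]],[0,[-0.0121,0.0015,0],[0,0,0.12]],[0,[-0.0162,0.0018,0],[0,0,0.16]],[0,[-0.0202,0.0018,0],[0,0,0.2]]]}}

```text
time: 12.45
tool_pos: [0.5976, -0.0813, 0.1505]
ee_rot: [3.139, -0.002, 0.321]
wrist_force: [3.0, 0.4, 1.4]
width: 0.0005
finger_force: 1.3
```

Request:
{"method": "drive_tool", "body": {"series": [[0,[-0.004,0.0007,0],[0,0,0.04]],[0,[-0.008,0.0012,0],[0,0,0.08]],[0,[-0.0121,0.0015,0],[0,0,0.12]],[0,[-0.0162,0.0018,0],[0,0,0.16]],[0,[-0.0202,0.0018,0],[0,0,0.2]]]}}

```text
time: 13.08
tool_pos: [0.5789, -0.0893, 0.1503]
ee_rot: [3.14, -0.002, 0.121]
wrist_force: [2.5, -1.0, 2.4]
width: 0.0002
finger_force: 1.3
```

```bash
python3 lev.py; python3 -c "
from h import *
t=snap('top','t5');s=snap('side','s5')
cv2.imwrite('pics/r5.png',np.hstack([cv2.resize(t[160:240,240:320,::-1],None,fx=5,fy=5,interpolation=2),cv2.resize(s[150:230,285:365,::-1],None,fx=5,fy=5,interpolation=2)]))"
```

```text
t 13.075 z 0.15026351381069714 theta -1.4499356809988841 radial 0.09944516957823578 tang 0.01901816646921471 post angle if in contact -1.4487365169826742 F rad/tan 1.3266094203767784 2.365349668953811 q [-0.2494  0.1928  1.4114 -0.0008  1.5348  1.2005]
```

View pics/r5.png

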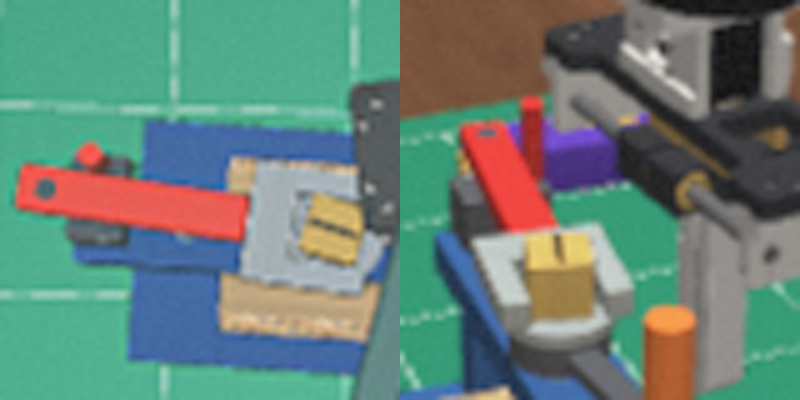

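The spanner now bears on the pin, the head has taken up its play in the jaws, and the post is being pushed steadily at about 2.4 N. I'll go on, more slowly near the seat.

Request:
{"method": "drive_tool", "body": {"series": [[0,[-0.004,0.0007,0],[0,0,0.04]],[0,[-0.008,0.0012,0],[0,0,0.08]],[0,[-0.0121,0.0015,0],[0,0,0.12]],[0,[-0.0162,0.0018,0],[0,0,0.16]],[0,[-0.0202,0.0018,0],[0,0,0.2]]]}}

```text
time: 13.8
tool_pos: [0.5589, -0.0934, 0.1501]
ee_rot: [3.141, -0.002, -0.079]
wrist_force: [2.0, -1.2, 1.5]
width: 0.0005
finger_force: 1.3
```

Request:
{"method": "drive_tool", "body": {"series": [[0,[-0.0015,0.0003,0],[0,0,0.015]],[0,[-0.003,0.0005,0],[0,0,0.03]],[0,[-0.0045,0.0007,0],[0,0,0.045]],[0,[-0.006,0.001,0],[0,0,0.06]]]}}

```text
time: 14.3
tool_pos: [0.5532, -0.0939, 0.1501]
ee_rot: [3.141, -0.002, -0.137]
wrist_force: [3.0, 0.4, 1.4]
width: 0.0006
finger_force: 1.3
```

```bash
python3 lev.py
```

```text
t 14.3 z 0.15011179307298972 theta -1.7081126959188881 radial 0.0993875915960471 tang 0.018936508169391273 post angle if in contact -1.7075993639736202 F rad/tan -0.7744646859727731 2.9714363790194347 q [-0.2689  0.1392  1.4734 -0.0006  1.5266  1.4392]
```

Request:
{"method": "drive_tool", "body": {"series": [[0,[-0.0015,0.0003,0],[0,0,0.015]],[0,[-0.003,0.0005,0],[0,0,0.03]],[0,[-0.0045,0.0007,0],[0,0,0.045]],[0,[-0.006,0.001,0],[0,0,0.06]]]}}

```text
time: 14.8
tool_pos: [0.547, -0.0941, 0.1501]
ee_rot: [3.141, -0.002, -0.197]
wrist_force: [2.7, -0.2, 0.4]
width: 0.0001
finger_force: 1.3
```

Request:
{"method": "drive_tool", "body": {"series": [[0,[-0.0015,0.0003,0],[0,0,0.015]],[0,[-0.003,0.0005,0],[0,0,0.03]],[0,[-0.0045,0.0007,0],[0,0,0.045]],[0,[-0.006,0.001,0],[0,0,0.06]]]}}

```text
time: 15.3
tool_pos: [0.541, -0.0939, 0.1502]
ee_rot: [3.141, -0.002, -0.257]
wrist_force: [3.2, -1.1, -0.0]
width: 0.0005
finger_force: 1.3
```

Request:
{"method": "drive_tool", "body": {"series": [[0,[-0.0015,0.0003,0],[0,0,0.015]],[0,[-0.003,0.0005,0],[0,0,0.03]],[0,[-0.0045,0.0007,0],[0,0,0.045]],[0,[-0.006,0.001,0],[0,0,0.06]]]}}

```text
time: 15.8
tool_pos: [0.5366, -0.0936, 0.1504]
ee_rot: [-3.141, -0.007, -0.317]
wrist_force: [7.4, -1.3, -1.2]
width: 0.0004
finger_force: 3.7
```

```bash
python3 lev.py
```

```text
t 15.8 z 0.15035645044897653 theta -1.8881164711643639 radial 0.09924115638094581 tang 0.02057305262279284 post angle if in contact -1.871470095151083 F rad/tan -1.0547809740827396 7.485032496509178 q [-0.2768  0.1001  1.5163  0.      1.5185  1.6113]
```

Request:
{"method": "drive_tool", "body": {"series": [[0,[-0.001,0.0002,0],[0,0,0.01]],[0,[-0.002,0.0004,0],[0,0,0.02]],[0,[-0.003,0.0005,0],[0,0,0.03]],[0,[-0.004,0.0007,0],[0,0,0.04]]]}}

```text
time: 16.3
tool_pos: [0.5327, -0.0931, 0.1504]
ee_rot: [-3.141, -0.007, -0.357]
wrist_force: [7.3, -1.3, -0.4]
width: 0.0004
finger_force: 3.7
```

```bash
python3 lev.py
```

```text
t 16.3 z 0.15036493010125163 theta -1.9279885554113012 radial 0.09925316951073496 tang 0.020666484337503448 post angle if in contact -1.9104638366948385 F rad/tan -1.3705772499365791 7.269089493528277 q [-0.2778  0.0913  1.5258 -0.0001  1.5176  1.6502]
```

Request:
{"method": "drive_tool", "body": {"series": [[0,[-0.001,0.0002,0],[0,0,0.01]],[0,[-0.002,0.0004,0],[0,0,0.02]],[0,[-0.003,0.0005,0],[0,0,0.03]],[0,[-0.004,0.0007,0],[0,0,0.04]]]}}

```text
time: 16.8
tool_pos: [0.5286, -0.0925, 0.1503]
ee_rot: [-3.141, -0.007, -0.397]
wrist_force: [6.8, -1.1, -2.4]
width: 0.0004
finger_force: 3.7
```

```bash
python3 lev.py
```

```text
t 16.8 z 0.15033923589588638 theta -1.9680888361829154 radial 0.09932037046050719 tang 0.020663833795001654 post angle if in contact -1.9507247296689618 F rad/tan -1.567986958507811 6.695140594414077 q [-0.2787  0.0824  1.5355 -0.0003  1.5169  1.6895]
```

Request:
{"method": "drive_tool", "body": {"series": [[0,[-0.001,0.0002,0],[0,0,0.01]],[0,[-0.002,0.0004,0],[0,0,0.02]],[0,[-0.002,0.0004,0],[0,0,0.02]]]}}

```text
time: 17.18
tool_pos: [0.5264, -0.092, 0.1503]
ee_rot: [-3.141, -0.006, -0.417]
wrist_force: [6.6, -2.1, -1.4]
width: 0.0007
finger_force: 3.4
```

```bash
python3 lev.py
```

```text
t 17.175 z 0.1503191861955458 theta -1.9878408534357928 radial 0.09940064122611779 tang 0.020413559556847826 post angle if in contact -1.9730525309522151 F rad/tan -0.7184022527384254 6.914884043370235 q [-0.279   0.0778  1.5405 -0.0004  1.517   1.7089]
```

Request:
{"method": "drive_tool", "body": {"series": [[0,[0.005,0,0],[0,0,0]],[0,[0.02,0,0],[0,0,0]],[0,[0.022,0,-0.03],[0,0,0]],[0,[0.022,0,-0.08],[0,0,0]],[0,[0.022,0,-0.12],[0,0,0]]]}}

```text
time: 17.8
tool_pos: [0.5448, -0.1007, 0.2715]
ee_rot: [3.141, -0.001, -0.417]
wrist_force: [0.7, -0.2, -0.1]
width: 0.0004
finger_force: 0.0
```

Request:
{"method": "drive_tool", "body": {"series": [[0,[0.0,0.06,0],[0,0,0]],[0,[0,0.12,0],[0,0,0]],[0,[0,0.15,0],[0,0,0]],[0,[0,0.15,0],[0,0,0]]]}}

```text
time: 18.3
tool_pos: [0.4832, -0.2394, 0.2696]
ee_rot: [3.141, 0.0, -0.421]
wrist_force: [0.3, -0.1, -0.4]
width: 0.0005
finger_force: 0.0
```

Run:
```python
from h import *
np.set_printoptions(precision=4,suppress=True)
t=snap('top','t6');o=robot.get_obs();print(o['tool_pos'],o['wrist_force'])
h=cv2.cvtColor(np.ascontiguousarray(t[:,:,::-1]),cv2.COLOR_BGR2HSV)
m=cv2.inRange(h,(7,150,120),(18,255,255));m[:,:280]=0;m[:,370:]=0;m[:160]=0;m[270:]=0
n,l,st,c=cv2.connectedComponentsWithStats(m)
for i in range(1,n):
    if st[i][4]>10:
        p=onz('top',c[i],.166);print('post',p,st[i][4],np.arctan2(p[1]-.0071,p[0]-.548))
m=cv2.inRange(h,(0,150,80),(6,255,255));m[:,:235]=0;m[:,300:]=0;m[:180]=0;m[230:]=0
c=max(cv2.findContours(m,0,1)[0],key=cv2.contourArea);M=cv2.moments(c);print('handle centre',onz('top',(M['m10']/M['m00'],M['m01']/M['m00']),.136),cv2.minAreaRect(c))
```

```text
[ 0.4838 -0.2382  0.2697] [ 0.0254 -0.4387  0.7987]
post [ 0.511  -0.0855  0.166 ] 38 -1.9504759848898139
handle centre [0.5612 0.1113 0.136 ] ((266.0952453613281, 199.85223388671875), (45.65601348876953, 9.224319458007812), 8.365886688232422)
```

```bash
python3 -c "
from bench import robot
print(robot.close_job())"
```

```text
the job is handed in; nothing more can be done
None
```

I handed the job in at about 18 s: the spanner is flat on the screw head with its handle against the stop pin, and I estimate the locknut is nipped up by 0.10–0.12 rad at about 7 N. The robot is clear and never touched the glue gun, glue bottle or sanding board; the judge's result was not shown.

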